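Settle the coin roll in the carrier and hold it ready to hand over

TASK

Pick the coin carrier up by its handle bar, keeping it level, until its underside is about 15 cm above the counter; there, tip it about 30 degrees with its deep end downward, so that the roll of coins lying behind the low lip rolls over the ridge into the deep bay, and pause for a second. Then bring the carrier back level and finish still holding it, level and still, about 15 cm above the counter with the roll in the deep bay. Do not spill the roll, never tip the carrier steeper than 45 degrees, and leave the other things on the counter where they are.

Things in the scene. Friction and masses are not known exactly. Their poses are not given: they have to be found in the camera images.
- carrier: Loose open grey plastic coin carrier, 0.32 kg, 198 mm long (its x), 98 mm wide (y; 105 mm over the handle straps), 113 mm high over the handle; walls 4 mm. Origin: centre of the underside, z up. +x is the deep end, -x the low lip; a positive turn about its +y lowers the deep end. At the start it stands on the counter, deep end to the robot's left (+y), up to 50 degrees off that either way
- grip (a point): centre of the carrier's fixed handle bar, 104 mm above the underside over the carrier's middle. The bar runs along the carrier's y across the full width between two upright straps (90 mm clear between them); 12 mm thick along x (grip it this way), 18 mm tall, flat sides. About 74 mm clear below it
- ridge (a point): middle of the ridge across the carrier's floor, 21 mm above the underside. From it the floor falls at 10 degrees to both ends (4 mm high there), so the roll crosses it only when the carrier is tipped clearly more than 10 degrees
- deep_end (a point): top middle of the end wall of the deep bay, carrier x +97 mm, 44 mm above the underside; the sides of this half are 44 mm high too
- lip (a point): top middle of the low lip, carrier x -97 mm, only 10 mm above the underside; the sides of this half are 32 mm high
- roll_center (a point): centre of the roll of coins: a paper-wrapped cylinder, 21 mm diameter, 62 mm long, about 0.12 kg, loose in the carrier, its axis along the carrier's y. At the start it lies against the low lip (carrier x about -86 mm, centre 16 mm above the underside); in the deep bay it rests against the end wall at x about +84 mm
- ink_pad: bystander: flat stamp pad, 68x110x20 mm, loose, on the left; origin at the centre of its underside
- label_gun: bystander: hand label gun, 67x152x36 mm, loose, lying on the right; origin at the centre of its underside
- small_box: bystander: small carton, 31x81x49 mm, loose, on the left; origin at the centre of its underside
- cream_pot: bystander: small round lidded pot, 54 mm diameter, 43 mm high, loose, behind the carrier; origin at the centre of its underside

How it is judged:
On the way, in this order (a step that is already met when the one before it is completed fails the run):
1. the carrier is lifted clear of the counter, level within 9 degrees, its underside over 80 mm up, the roll still in the lip bay (height (world z) of carrier above 0.08 m and angle between carrier's own z axis and vertical below 0.157 rad and x of roll_center in the frame of carrier between -0.095 and -0.06 m and z of roll_center in the frame of carrier between 0.005 and 0.032 m and y of roll_center in the frame of carrier between -0.045 and 0.045 m), for 0.2 s.
2. in the air, the carrier is tipped 20 to 40 degrees with the deep end down, and the roll has come to lie in the deep bay (height (world z) of carrier above 0.09 m and angle between carrier's own x axis and vertical between 1.92 and 2.27 rad and angle between carrier's own z axis and vertical below 0.75 rad and x of roll_center in the frame of carrier between 0.068 and 0.095 m and z of roll_center in the frame of carrier between 0.005 and 0.032 m and y of roll_center in the frame of carrier between -0.045 and 0.045 m), for 0.6 s.
At the end, for the whole second after the job is handed in: The carrier is held by its bar (TCP within 60 mm of its centre, finger force over 2 N), underside 120 to 200 mm above the counter, level within 6 degrees, still (20 mm/s, 0.15 rad/s), the roll in the deep bay (its centre 68 to 95 mm from the carrier's middle) (height (world z) of carrier between 0.12 and 0.2 m and angle between carrier's own z axis and vertical below 0.105 rad and linear speed of carrier below 0.02 m/s and angular speed of carrier below 0.15 rad/s and contact force between the fingers and carrier above 2 N and distance between the grasp point and grip below 0.06 m and x of roll_center in the frame of carrier between 0.068 and 0.095 m and z of roll_center in the frame of carrier between 0.005 and 0.032 m and y of roll_center in the frame of carrier between -0.045 and 0.045 m); the arm keeps its last pose, push and grip.
It fails at once if the roll is spilled out of the carrier (distance between roll_center and carrier above 0.13 m).
It fails at once if the carrier is tipped steeper than 45 degrees (3 degrees of grace) (angle between carrier's own z axis and vertical above 0.84 rad).
It fails at once if the ink pad, label gun, small box or cream pot is moved more than 25 mm (distance of any of ink_pad, label_gun, small_box, cream_pot from where it was at the start of the episode above 0.025 m).
It also fails if it takes over 42 s, if anything falls off the work surface, if the arm or the gripper's body presses on something with over 40 N, if the wrist force passes 120 N, or if a joint passes its speed limit or range.

ROBOT

A 6-joint arm with a two-finger parallel gripper is mounted at the origin on a cart in front of the work surface, level with it; the furniture and walls round the work are solid. World frame = base frame: x ahead of the robot, y to its left, z up, the work surface at z = 0. Lengths are in m, angles in rad, forces in N, time in s.
With the tool pointing down it reaches from about 0.3 to 0.825 m from the base axis. Payload 5.4 kg.
Tool frame: the origin (TCP) lies between the finger pads, 19 mm behind the fingertips; this is the grasp point; z points along the fingers, x is the direction in which the jaws open and shut, and the axes are right-handed (so a half turn about z gives the same grasp; the last joint's range is limited). The gripper opens to 92 mm and grips with 3 to 60 N. Pads are 20 mm wide; open, the fingers measure 128 mm over their backs; the gripper's body (75 mm by 189 mm) begins 69 mm behind the grasp point.
Start: joints at [-1.45, 0.158, 1.597, -0, 1.386, -0.21], TCP at [0.187, -0.544, 0.233] pointing down, gripper open.
Joint ranges: [-2.91, 2.91], [-0.94, 2.29], [0.18, 2.7], [-1.29, 4.43], [0.17, 2.64], [-3, 3]. Speed limits (rad/s): [2.57, 2.57, 3.14, 3.14, 3.14, 3.14].

INTERFACE

Orientations are given as a rotation vector (axis times angle).
In Python, from workcell import bot gives the robot as it stands. Calls block until the motion is done:
- bot.goto(position, orientation): joint-space move of the TCP to a pose.
- bot.line_to(position, rot=None, max_speed=0.15): straight line of the TCP; rot=None keeps the orientation; max_speed is the mean speed in m/s.
- bot.set_joints(angles): joint-space move.
- bot.set_gripper(opening, newtons=None): opening from 0.0 (shut) to 1.0 (fully open); newtons is the grip in N (None keeps the last); returns when the fingers have stopped.
- bot.hold(seconds).
- bot.inverse_kinematics(position, orientation): joint angles nearest the present ones, or None.
- bot.read_camera(name): name is "side" or "top" or "wrist"; returns a dict with "pixels" (480x640x3 uint8, blue, green, red), "fx", "fy", "cx", "cy" (pixels), "R" (3x3) and "t" (3): a world point X has camera coordinates R X + t. Camera axes: x right, y down, z forward; pixel columns grow to the right and rows downward; lengths in m; the calibration is good to about 2 mm. A picture is of the moment at which its call begins. There is no depth.
A pose or a line that the arm cannot do raises bot.MotionError and nothing moves.
- bot.job_done(): hands the job in, once; it reports no verdict.
Readings, each from a call of its own:
- bot.current_clock(): time.
- bot.current_joints(): joint angles.
- bot.current_joint_vel(): joint speeds.
- bot.current_effort(): joint torques, N m.
- bot.current_ee_pos(): TCP position.
- bot.current_tool_rot(): TCP orientation.
- bot.current_contact_force(): force on the tool from outside, world axes, zero at the start.
- bot.current_ft_torque(): the same for the moment, N m.
- bot.current_opening(): opening from 0.0 (shut) to 1.0 (fully open).
Only numpy, scipy, OpenCV 4.12 (cv2) and the standard library are available. Lean on these libraries where they do the work, as an engineer would, in place of code of your own. Each camera call takes 0.05 s, during which the arm holds its last target. There are 200 camera calls.

## Working session

There is one attempt and no reset: what is moved stays moved. The work goes in short steps, each a Python script; the robot and the scene stay as the last script left them, time stands still between calls to the robot, and variables do not carry over. Pictures are saved under pics/ and viewed, about 8 in all and at most 12, crops included, and the job is handed in when it is done.

```bash
mkdir -p pics; python3 - <<'E'
from workcell import bot
import cv2,numpy as np
for n in("top","side"):
    c=bot.read_camera(n); cv2.imwrite(f"pics/{n}0.png",c["pixels"])
    print(n,c["fx"],c["cx"],c["cy"],np.round(c["R"],3).tolist(),np.round(c["t"],3), np.round(-np.array(c["R"]).T@c["t"],3))
print(bot.current_clock(),bot.current_tool_rot())
E
```

```text
top 567.2342267731124 321.3984139772515 241.2421600971757 [[-0.004, -1.0, -0.002], [-0.978, 0.004, -0.208], [0.208, 0.002, -0.978]] [0.01  0.611 1.283] [0.331 0.006 1.382]
side 600.9283536217158 318.7366080888849 236.96612238601745 [[-0.859, -0.512, 0.002], [-0.302, 0.504, -0.809], [0.413, -0.696, -0.588]] [0.527 0.24  1.379] [-0.043  1.108  1.003]
0.1 [-2.55591762e+00  1.82462148e+00  1.83006166e-03]
```

View pics/top0.png

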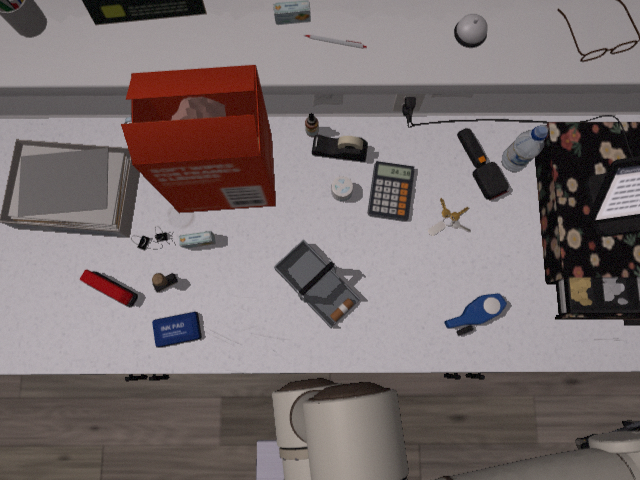

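View pics/side0.png

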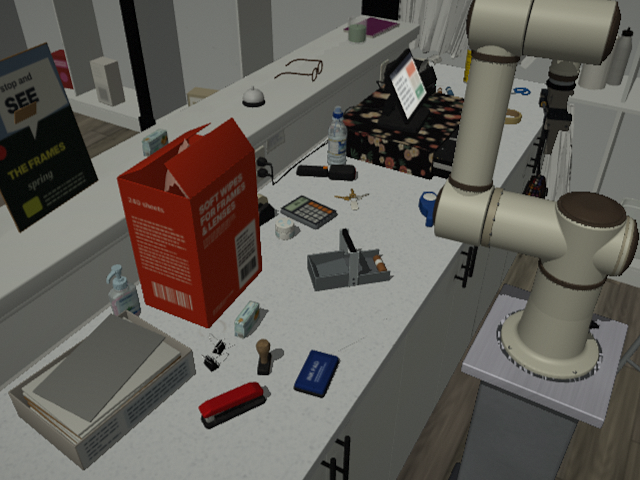

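The top view shows the carrier at about (318,284), with the roll at its lower right (343,309) and the deep end at its upper left. I'll enlarge it in both views.

```bash
python3 - <<'E'
import cv2,numpy as np
a=cv2.imread("pics/top0.png")[230:335,265:370]; b=cv2.imread("pics/side0.png")[220:300,300:400]
a=cv2.resize(a,None,fx=5,fy=5,interpolation=2)[:,:400*2]
b=cv2.resize(b,None,fx=5,fy=5,interpolation=2)
cv2.imwrite("pics/top0c.png",a);cv2.imwrite("pics/side0c.png",b)
E
```

```text
(no output)
```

View pics/top0c.png

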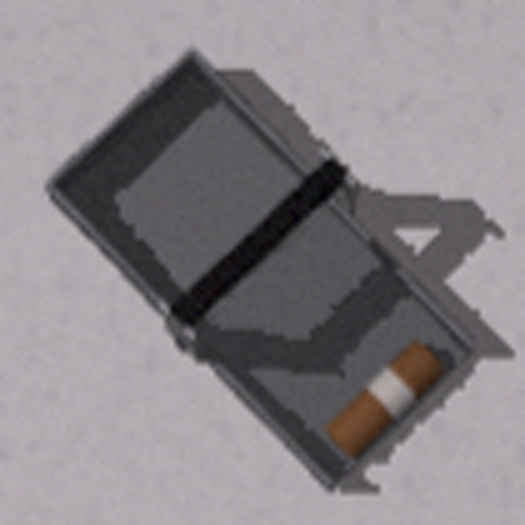

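View pics/side0c.png

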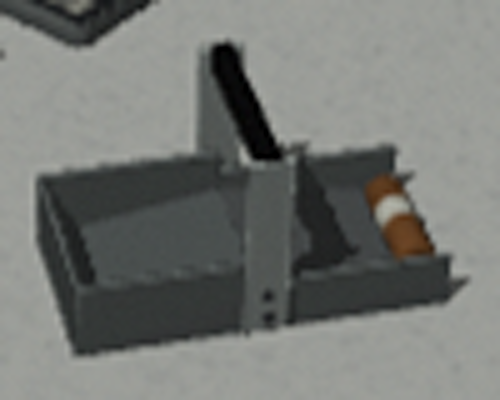

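The crop shows the bar from (180,308) to (340,175), the deep-end corners at (192,52) and (50,187), and the lip-side corners at (335,488) and (472,352). The roll centre is at (387,398). I'll fit a pose to these points.

```bash
cat > h.py <<'E'
from workcell import bot
import cv2,numpy as np
from scipy.optimize import least_squares
from scipy.spatial.transform import Rotation as Ro
def proj(c,X):
    p=np.atleast_2d(X)@np.array(c["R"]).T+c["t"]; return np.c_[c["fx"]*p[:,0]/p[:,2]+c["cx"],c["fy"]*p[:,1]/p[:,2]+c["cy"]]
def obj(p,P): return Ro.from_euler("z",p[2]).apply(P)+[p[0],p[1],0]
E
python3 - <<'E'
from h import *
T=bot.read_camera("top");S=bot.read_camera("side")
# carrier +x -> up-left in image; +y = carrier left = lower-left
Pt=np.array([[0,.051,.111],[0,-.051,.111],[.099,-.049,.044],[.099,.049,.044],[-.099,.049,.032],[-.099,-.049,.032],[-.086,0,.026]])
ut=np.array([[180,308],[340,175],[192,52],[50,187],[335,488],[472,352],[387,398]])/5+[264.6,229.6]
Ps=np.array([[.099,.049,0],[.099,.049,.044],[.099,-.049,.044],[-.099,.049,.032],[-.099,-.049,.032]])
us=np.array([[77,355],[78,287],[38,178],[450,258],[393,150]])/5+[299.6,219.6]
f=lambda p:np.r_[proj(T,obj(p,Pt))-ut,proj(S,obj(p,Ps))-us].ravel()
r=least_squares(f,[.42,0,np.pi/2]); print(r.x,np.degrees(r.x[2]));print(np.round(f(r.x).reshape(-1,2),1).tolist())
r2=least_squares(lambda p:(proj(T,obj(p,Pt))-ut).ravel(),[.42,0,np.pi/2]);print(r2.x)
E
```

```text
[0.51443661 0.01941173 0.75501936] 43.25942272180849
[[-0.8, 3.0], [0.1, -1.2], [0.2, -0.7], [-1.3, -0.1], [-1.1, 0.8], [1.2, -0.7], [-0.5, 0.6], [-0.5, -0.3], [-0.7, -0.1], [-0.6, -1.7], [0.5, -1.3], [0.6, -2.2]]
[0.51513842 0.01864791 0.75196547]
```

The fit is good to about 1–2 px, giving carrier (0.514, 0.019) and yaw 43.3°. Next I'll check IK for the whole plan and go above the bar. After lifting, I'll move toward the robot and to the right, away from the red box.

```bash
cat >> h.py <<'E'
C=np.array([.5146,.019]); YAW=.7535
def rot(tip=0,flip=0,yaw=YAW): return (Ro.from_euler("z",yaw)*Ro.from_euler("y",tip,degrees=True)*Ro.from_euler("x",np.pi)*Ro.from_euler("z",np.pi*flip)).as_rotvec()
UP=np.array([.46,-.06,.257])
E
python3 - <<'E'
from h import *
for fl in(0,1):
    for p,t in(([*C,.2],0),([*C,.103],0),(UP,0),(UP,15),(UP,32)):
        q=bot.inverse_kinematics(p,rot(t,fl)); print(fl,t,None if q is None else np.round(q,2))
E
```

```text
0 0 [-0.2   0.03  1.8  -0.    1.31 -0.95]
0 0 [-0.2   0.15  1.88 -0.    1.11 -0.95]
0 0 [-0.39 -0.15  1.86 -0.    1.43 -1.14]
0 15 [-0.25 -0.    1.74 -0.22  1.55 -0.98]
0 32 [-0.12  0.19  1.61 -0.42  1.71 -0.86]
1 0 [-0.2   0.03  1.8  -0.    1.31  2.19]
1 0 [-0.2   0.15  1.88 -0.    1.11  2.19]
1 0 [-0.39 -0.15  1.86  0.    1.43  2.  ]
1 15 [-0.25 -0.    1.74 -0.22  1.55  2.16]
1 32 [-0.12  0.19  1.61 -0.42  1.71  2.28]
```

```bash
python3 - <<'E'
from h import *
bot.goto([*C,.23],rot()); print(bot.current_clock(),np.round(bot.current_ee_pos(),4))
W=bot.read_camera("wrist");im=W["pixels"].copy()
for y in(-.045,0,.045):
    for z in (.113,):
        u=proj(W,obj([*C,YAW],np.array([[0,y,z]])))[0]; print(u)
        if abs(u).max()<2000: cv2.circle(im,tuple(int(v) for v in u),3,(0,0,255),-1)
cv2.imwrite("pics/w1.png",im)
E
```

```text
2.525 [0.5147 0.0182 0.23  ]
[322.7665452  298.50380193]
[322.67251989 241.45204268]
[322.57023748 179.3901196 ]
```

View pics/w1.png

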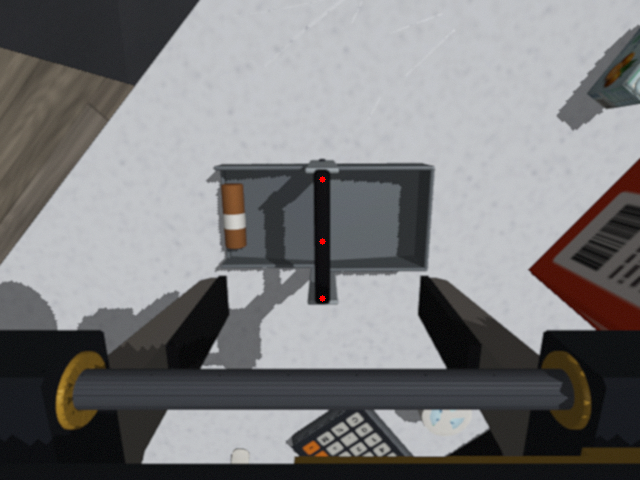

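The bar appears vertical at column 322, spanning rows 168–300, and my predicted dots lie on it. The pose is right to within about 3 mm and the clearance is fine, so I'll descend, grip and lift slightly.

```bash
python3 - <<'E'
from h import *
bot.line_to([*C,.103],rot(),max_speed=.08)
print(bot.current_contact_force()); bot.set_gripper(0,45); print(bot.current_opening()*92,bot.current_clock(),bot.current_contact_force())
bot.line_to([*C,.125],max_speed=.04);bot.line_to([*C,.257],max_speed=.07)
print(bot.current_contact_force(),bot.current_opening()*92)
bot.line_to(UP,max_speed=.05); bot.hold(.3)
print(bot.current_clock(),bot.current_ee_pos(),bot.current_contact_force(),bot.current_ft_torque())
cv2.imwrite("pics/w2.png",bot.read_camera("wrist")["pixels"]); 
s=bot.read_camera("side")["pixels"][130:330,270:470];cv2.imwrite("pics/s2.png",np.hstack([cv2.resize(s,None,fx=2,fy=2),cv2.resize(bot.read_camera("wrist")["pixels"],(400,400))]))
E
```

```text
[ 0.14524489 -0.15982841 -0.09902681]
11.914356072434174 5.5 [-1.4757223  -1.37046752  1.14003449]
[ 0.02962793 -0.32263848 -4.08298874] 11.655032184442149
10.6 [ 0.46003158 -0.05995414  0.2570118 ] [-0.21127469  0.18280826 -4.01706356] [ 0.06510148 -0.25204897 -0.00287104]
```

View pics/s2.png

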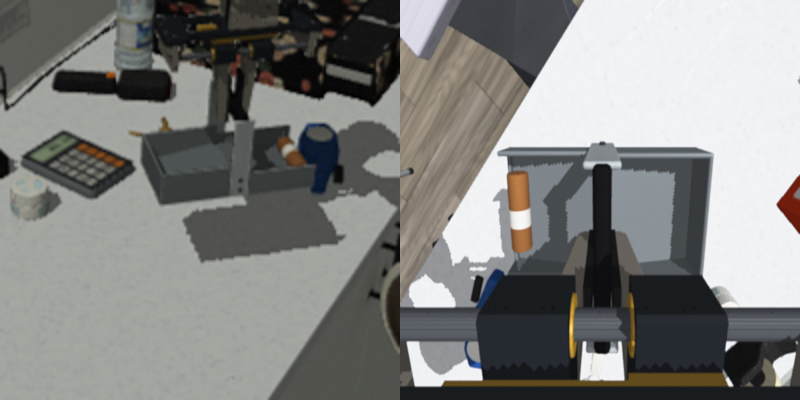

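The carrier is lifted level with the roll still at the lip (wrist picture about (519,210)). The measured load of about 4 N matches the 0.44 kg total. Now I'll tip it in small steps.

```bash
python3 - <<'E'
from h import *
for t in list(range(3,31,3)):
    bot.line_to(UP,rot(t)); print(t,round(bot.current_clock(),2),np.round(bot.current_ft_torque(),2))
bot.hold(.6); print(np.round(bot.current_ft_torque(),2),bot.current_clock(),bot.current_opening()*92)
s=bot.read_camera("side")["pixels"][130:330,270:470];cv2.imwrite("pics/s3.png",np.hstack([cv2.resize(s,None,fx=2,fy=2),cv2.resize(bot.read_camera("wrist")["pixels"],(400,400))]))
E
```

```text
3 11.0 [ 0.03 -0.23  0.02]
6 11.25 [ 0.12 -0.31 -0.04]
9 11.5 [ 0.15 -0.34  0.03]
12 11.75 [ 0.26 -0.49 -0.04]
15 12.0 [ 0.34 -0.47  0.01]
18 12.25 [ 0.35 -0.43 -0.05]
21 12.5 [ 0.24 -0.43  0.04]
24 12.75 [ 0.3  -0.56 -0.02]
27 13.0 [ 0.34 -0.52  0.03]
30 13.25 [ 0.43 -0.56 -0.01]
[ 0.46 -0.58 -0.01] 13.85 11.761469421540081
```

View pics/s3.png

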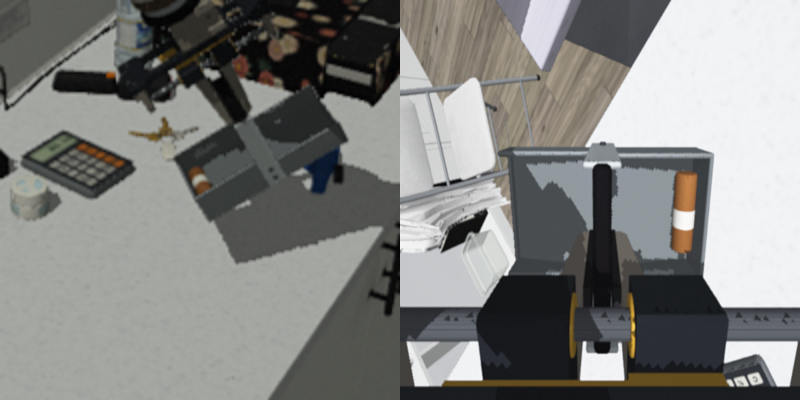

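The roll now lies in the deep bay (wrist picture about (685,212)), and the carrier has not slipped in the fingers. I'll pause, then bring it back level.

```bash
python3 - <<'E'
from h import *
bot.hold(1.2)
for t in range(27,-1,-3): bot.line_to(UP,rot(t))
bot.hold(.8); print(bot.current_clock(),bot.current_ee_pos(),bot.current_opening()*92,bot.current_contact_force(),np.degrees((Ro.from_rotvec(bot.current_tool_rot())*Ro.from_rotvec(rot()).inv()).magnitude()))
s=bot.read_camera("side")["pixels"][130:330,270:470];cv2.imwrite("pics/s4.png",np.hstack([cv2.resize(s,None,fx=2,fy=2),cv2.resize(bot.read_camera("wrist")["pixels"],(400,400))]))
E
```

```text
18.45 [ 0.45999217 -0.06001674  0.25699784] 11.792926228818697 [-0.09573777 -0.03600368 -3.52304398] 0.003659007134236834
```

View pics/s4.png

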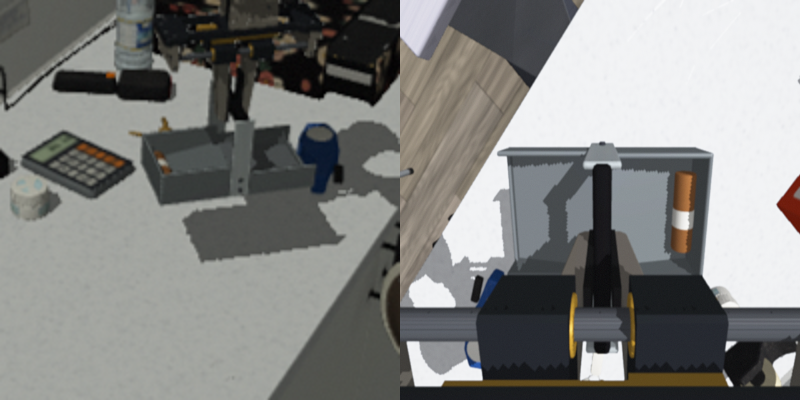

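The carrier is level, its edges are unchanged from before the tip, and the roll is in the deep bay at about (683,212).

```bash
python3 -c "
from workcell import bot
bot.job_done()"
```

```text
the job is handed in; nothing more can be done
```

The job is done and handed in; no verdict was reported. I gripped the carrier by its bar at 45 N and lifted it level. At about 15 cm I moved it some 10 cm toward the robot and to the right, away from the red box. There I tipped it 30° deep end down in 3° steps, paused about 1.8 s, and brought it back level at 18.5 s on the robot's clock.

- **Roll:** the last side and wrist pictures show it in the deep bay.
- **Carrier:** it was level, with the same view in the wrist camera as before the tip, so no slip showed in the fingers. The finger opening read 11.8 mm on the 12 mm bar.
- **Height:** the TCP was at z = 0.257 m, which puts the underside at about 0.154 m.
- **Load:** it read about 3.5 N, against about 4 N after the lift and 4.3 N expected. I took this as sensor noise and did not look into it.
- **Other things on the counter:** I saw no sign of any being touched, but I did not measure their positions again.

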